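# Clear, pack and close the tap and die case

### The job

Pack up the open tap and die case: first clear away what keeps the lid from closing - lay the mallet flat on the bench and stand the toppled white bottle upright on the bench, both clear of the case. Then lay the tap wrench lengthwise in the case and lower the lid until it is fully shut, without slamming it, and leave the oil bottle and the mouthpiece where they are.

Things in the scene. Friction and masses are not known exactly. Their poses are not given: they have to be found in the camera images.
- die_case: Black steel tap and die case, fixed on the bench, 98 x 190 mm, 36 mm high when shut; its lid stands open. Origin: centre of its underside at bench height (z = 0); x axis points to the hinge side, away from the robot, y along its length to the left. A thin rim stands round the tray, its top 22 mm above the bench. The bench in front of the case and beyond both ends is bare wood.
- case_tray (a point): Centre of the tray floor inside the case, 11 mm above the bench; the flat room inside the rim is 92 mm (case x) by 184 mm (case y). Under the shut lid there are 22 mm of height above this floor.
- lid_hinge (a point): Middle of the lid's hinge line, which runs along the case's y axis at case x = +58 mm, 23 mm above the bench.
- die_case_lid (a joint): Lid angle, rad: 0 fully shut, 1.745 fully open (leaning back a bit). Flat lid, 98 mm from hinge to free edge, 190 mm long; its outer face lies 13 mm from the hinge line and is 36 mm above the bench when shut. Slightly stiff hinge: stays put when steeper than about 45 degrees, sinks slowly shut below that. No latch. Can be pushed over from behind with closed fingertips and pressed shut from above.
- lid_edge (a point): Middle of the lid's free edge, the one away from the hinge; when the lid stands open this is its top edge.
- mallet: Rawhide mallet, 219 mm long, 0.29 kg: handle about 20 mm thick, cylindrical head 34 mm across and 62 mm long set crosswise. Its head starts in the left part of the case, the handle sticking out over the front rim. Origin under mid-length, y axis along the handle to the head (head at y = +93 mm, handle end -109, balance +45), z through its thickness (handle axis about 12 mm from the origin).
- flux_bottle: White plastic bottle with black screw cap, 109 mm tall, 0.12 kg: body 42 mm across for 88 mm, then the cap, 31 mm across. It starts toppled in the right part of the case, lying along the case, cap to the left. Origin: centre of its flat bottom; z axis from bottom to cap. Balance point 50 mm from the bottom.
- tap_wrench: Bar tap wrench of plain steel, 150 mm long, 0.12 kg: in the middle a block 16 mm wide, 40 mm long, 13 mm high, and a round handle about 12 mm thick at either end. Lies on the bench to the right in front of the case. Origin: centre of the block's underside; y axis along its length, x across. It fits the case lengthwise only.
- oil_bottle: Bystander: small oil bottle with a pointed red cap, standing upright on the right, 32 mm in diameter, 102 mm tall; origin at the centre of its bottom. Not to be disturbed. A chest of drawers stands behind it at x > 0.63, y < -0.12, 205 mm high. The bench between this bottle, the chest and the case is bare (world y from -0.27 to -0.13, x from 0.50 to 0.62).
- mouthpiece: Bystander: silver-coloured trumpet mouthpiece, 85 mm long and 27 mm thick, lying on the bench to the left of the case; origin at its underside, y axis along its length. Not to be disturbed.
- steel_plate: Grey steel plate with a trumpet and pliers on it, fixed, 250 x 317 mm, top 18 mm above the bench, on the left; origin near its centre. Its right edge is at world y = +0.25. The bench between it and the case is bare (a thin wire holder, 90 mm high, stands at x = 0.61, y = 0.25).
- solder_coil: Coil of solder wire, fixed, 61 x 86 x 15 mm, on the bench at the right front; origin at its underside. A vice stands nearer the robot, at x < 0.36, y < -0.15.

How it is judged:
On the way, in this order (a step that is already met when the one before it is completed fails the run):
1. the mallet lies flat on the bench and the white bottle stands upright on the bench, both off the case (angle between mallet's own y axis and vertical between 1.42 and 1.72 rad and height (world z) of mallet below 0.06 m and contact force between mallet and die_case below 0.05 N and angle between flux_bottle's own z axis and vertical below 0.1 rad and height (world z) of flux_bottle below 0.03 m), for 0.2 s.
2. the tap wrench lies in the open case (x of tap_wrench in the frame of die_case between -0.035 and 0.048 m and y of tap_wrench in the frame of die_case between -0.03 and 0.03 m and z of tap_wrench in the frame of die_case between 0.003 and 0.03 m), for 0.2 s.
At the end, for the whole second after the job is handed in: The lid is fully shut (within 0.04 rad, about 4 mm at its edge) with the tap wrench lying inside the case; the white bottle stands upright on the bench (within 0.1 rad) and the mallet lies flat on the bench (handle within 0.15 rad of level), neither touching the case; all of them are at rest (all of step 1 and all of step 2 and value of joint die_case_lid below 0.04 rad and contact force between flux_bottle and die_case below 0.05 N and linear speed of each of flux_bottle, mallet, tap_wrench below 0.03 m/s).
It fails at once if the lid is slammed (it shuts faster than 3.5 rad/s) (velocity of joint die_case_lid below -3.5 rad/s).
It fails at once if the mallet or the white bottle is thrown or dropped from a height (faster than 1.5 m/s) (linear speed of any of mallet, flux_bottle above 1.5 m/s).
It fails at once if the oil bottle or the mouthpiece is moved by more than 30 mm (distance of any of oil_bottle, mouthpiece from where it was at the start of the episode above 0.03 m).
It also fails if it takes over 70 s, if anything falls off the work surface, if the arm or the gripper's body presses on something with over 40 N, if the wrist force passes 120 N, or if a joint passes its speed limit or range.

### The arm

A 6-joint arm with a two-finger parallel gripper is mounted at the origin on a cart in front of the work surface, level with it; the furniture and walls round the work are solid. World frame = base frame: x ahead of the robot, y to its left, z up, the work surface at z = 0. Lengths are in m, angles in rad, forces in N, time in s.
With the tool pointing down it reaches from about 0.275 to 0.825 m from the base axis. Payload 4.9 kg.
Tool frame: the origin (TCP) lies at the very end of the fingers, on their centre line; the grasp point (between the pads) lies 19 mm behind it (ctrl.hold_point_z is the distance from the TCP to the grasp point, in m); z points along the fingers, y is the line along which they close (so a half turn about z gives the same grasp; the last joint's range is limited). The gripper opens to 85 mm and grips with 20 to 120 N. Pads are 22 mm wide; open, the fingers measure 114 mm over their backs; the gripper's body (76 mm by 85 mm) begins 54 mm behind the grasp point. The pads swing forward as they close: fully open they stand 13 mm farther back than shut.
Start: joints at [-1.34, 0.326, -0.193, 1.052, 0, 1.437], TCP at [0.196, -0.514, 0.231] pointing down, gripper open.
Joint ranges: [-2.65, 2.65], [-0.97, 1.79], [-1.3, 1.35], [-1.93, 2.1], [-1.47, 1.37], [-3.14, 3.14]. Speed limits (rad/s): [2.57, 2.57, 3.14, 3.14, 3.14, 3.14].

### API

Orientations are given as a 3x3 rotation matrix whose columns are the frame's x, y, z axes.
In Python, from rig import ctrl gives the robot as it stands.
- The arm moves only by the tool step_arm, never from a script. Its argument "moves" is text: rows parted by semicolons, each of 7 numbers parted by spaces: the finger opening in m, from 0 to 0.0854, then the shift along the tool's x, y, z in m, then the turn, a rotation vector about the tool's x, y, z in units of 5 degrees (1.0 is 5 degrees). In form: jaw tx ty tz ax ay az; .... A call has 1 to 5 rows; each row shifts and turns the commanded pose from where the row before left it, along the tool's axes as they then stand; what a row does not reach is not made up. A row lasts 1/8 s, in which the tool goes at most 62.5 mm and 10.7 degrees, less where a joint would pass 70% of its speed; a pose out of reach is approached as far as the arm can. A call is refused whole if a number of a shift passes 0.0625 or a number of a turn 1, either way. A call with a gripper value outside its range is refused whole. The fingers move at their own pace and stop on an object; "force" is the grip in N (left out, the last holds). Time passes only in rows, so rows that do not move let the fingers close. It gives the time, the measured TCP pose, the force, the opening and the grip force at its end, in the units of the state.
- ctrl.read_state(): the state, without advancing time (a new reading comes with each control period).
- ctrl.snapshot(name): name is "side" or "top"; returns (picture, depth): 480x640x3 uint8, red, green, blue; 480x640 float32, m along the optical axis (not along the pixel's ray), 0 where there is no reading.
- ctrl.calibration(name): a dict with "fx", "fy", "cx", "cy" (pixels), "D" ([k1, k2, p1, p2, k3] as OpenCV has them; the pictures are not rectified), "R" (3x3) and "t" (3): a world point X has camera coordinates R X + t. Camera axes: x right, y down, z forward; pixel columns grow to the right and rows downward; lengths in m; the calibration is good to about 2 mm. A picture is of the moment at which its call begins. calibration takes no time and is no camera call.
- ctrl.finish_job(): hands the job in; it is judged then, once.
The state is a dict: "time_s": time; "joints": joint angles; "joint_vel": joint speeds; "effort": joint torques, N m; "eef_pos": TCP position; "tool_rot": TCP orientation; "ft_force": force on the tool from outside, world axes, zero at the start; "wrist_torque": the same for the moment, N m; "finger_gap": opening from 0.0 (shut) to 1.0 (fully open); "finger_force": force on a finger pad.
Only numpy, scipy, OpenCV 4.12 (cv2) and the standard library are available. Lean on these libraries where they do the work, as an engineer would, in place of code of your own. Each camera call takes 0.05 s, during which the arm holds its last target. There are 200 camera calls.

## Working session

There is one attempt and no reset: what is moved stays moved. The work goes in short steps, Python scripts to look and compute and a tool call to move; the robot and the scene stay as the last step left them, time stands still between calls to the robot, and variables do not carry over. Pictures are saved under pics/ and viewed, at most 10 in all, crops included, and the job is handed in when it is done.

Besides the shell and the picture viewer there is one more tool, called after ">>>" by a JSON object that holds its "name" and its "arguments". step_arm: Moves the arm, as the interface text tells. Its arguments: {"type":"object","properties":{"moves":{"type":"string"},"force":{"type":"number"}},"required":["moves"]}

```bash
mkdir -p pics
cat > h.py <<'E'
import numpy as np, cv2
from rig import ctrl
def cloud(n, d):
    c=ctrl.calibration(n); K=np.array([[c['fx'],0,c['cx']],[0,c['fy'],c['cy']],[0,0,1.]])
    v,u=np.mgrid[0:480,0:640]
    p=cv2.undistortPoints(np.stack([u,v],-1).reshape(-1,1,2).astype(float),K,np.array(c['D'],float)).reshape(480,640,2)
    X=np.concatenate([p*d[...,None],d[...,None]],-1)
    W=(X-np.array(c['t']).ravel())@np.array(c['R']); W[d==0]=np.nan
    return W
def snap(n,f):
    p,d=ctrl.snapshot(n); cv2.imwrite('pics/%s.png'%f,p[...,::-1]); W=cloud(n,d); np.savez('/tmp/%s.npz'%f,p=p,W=W); return p,W
E
python3 - <<'E'
from h import *
for n in('top','side'):
    p,W=snap(n,n+'0'); c=ctrl.calibration(n); print(n,-np.array(c['R']).T@np.array(c['t']).ravel())
print(ctrl.read_state())
E
```

```text
top [0.29466014 0.15049602 1.22243685]
side [ 0.18419929 -1.05899317  0.63983501]
{'time_s': 0.1, 'joints': array([-1.34020481e+00,  3.26887560e-01, -1.93484608e-01,  1.05202135e+00,
        3.72745859e-06,  1.43661067e+00]), 'joint_vel': array([ 7.91457741e-04, -2.10797551e-03,  2.55768792e-03,  1.65913329e-03,
       -1.43274376e-03, -9.61909792e-05]), 'effort': array([ 1.61714273e-03, -4.44235432e+01,  2.63040483e+01,  7.81901734e-03,
       -2.10384515e-04, -4.01600417e-06]), 'eef_pos': array([ 0.19610423, -0.51328257,  0.23057019]), 'tool_rot': array([[ 9.34203316e-01,  3.56740850e-01, -3.61413436e-04],
       [ 3.56740967e-01, -9.34202046e-01,  1.55576218e-03],
       [ 2.17370751e-04, -1.58232916e-03, -9.99998724e-01]]), 'ft_force': array([-0.08499579,  0.19195459, -0.49854029]), 'wrist_torque': array([-0.02537098, -0.04015919, -0.00795828]), 'finger_force': 0.0, 'finger_gap': 1.0008052374762395}
```

View pics/top0.png

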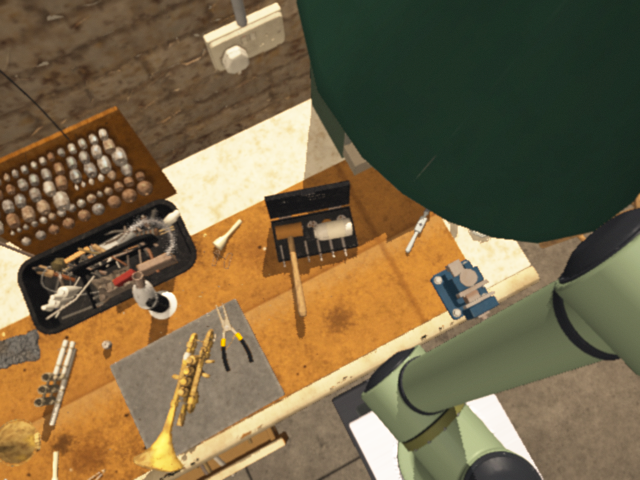

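View pics/side0.png

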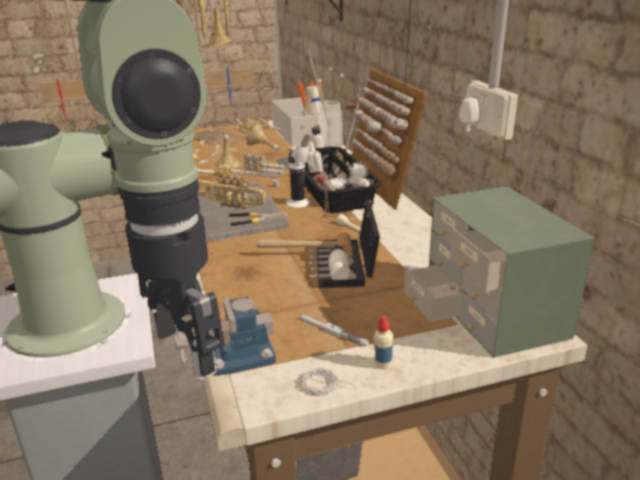

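The top view shows the case at about (315,235) with its lid behind it at (308,198). The mallet head is at (289,230) with the handle end at (303,312), the bottle is at (315–350,230), the wrench at (418,232) and the mouthpiece at (228,236). The side view shows the wrench at (335,330), the oil bottle at (383,345) and the coil at (320,380).

Run:
```python
from h import *
T=np.load('/tmp/top0.npz'); S=np.load('/tmp/side0.npz')
np.set_printoptions(precision=3,suppress=True)
for n,u,v in [('head',289,230),('hend',302,312),('hmid',297,280),('bot1',318,231),('bot2',345,227),('wr1',426,214),('wrm',417,233),('wr2',409,250),('mouth',228,236),('lidL',268,197),('lidR',349,185),('caseFL',279,260),('caseFR',355,248),('bench',330,300)]:
    print(n,T['W'][v,u])
for n,u,v in [('wr1',306,319),('wrm',333,329),('wr2',362,342),('oil',383,345),('botcap',340,265)]:
    print('S',n,S['W'][v,u])
W=T['W']; p=T['p'].astype(int)
# mallet/bottle clouds in case zone
m=(W[...,2]>0.03)&(W[...,0]>0.35)&(W[...,0]<0.75)&(abs(W[...,1])<0.3)
white=m&(p.min(-1)>120)&(W[...,1]<0.2)&(W[...,1]>-.1)&(W[...,0]<.6)&(W[...,2]<.1)
q=W[white]; print('bottle',len(q),q.mean(0),np.percentile(q,[3,97],axis=0))
c=p[180:320,200:450]; cv2.imwrite('pics/crop0.png',cv2.resize(c[...,::-1].astype(np.uint8),None,fx=3.2,fy=3.2,interpolation=cv2.INTER_CUBIC))
```

```text
head [0.594 0.079 0.042]
hend [0.412 0.138 0.042]
hmid [0.482 0.115 0.037]
bot1 [0.559 0.021 0.049]
bot2 [ 0.539 -0.038  0.049]
wr1 [ 0.486 -0.23   0.009]
wrm [ 0.455 -0.188  0.011]
wr2 [ 0.428 -0.15   0.013]
mouth [0.654 0.211 0.014]
lidL [0.662 0.09  0.117]
lidR [ 0.605 -0.08   0.116]
caseFL [0.546 0.13  0.021]
caseFR [ 0.492 -0.042  0.003]
bench [0.411 0.067 0.001]
S wr1 [ 0.433 -0.159  0.008]
S wrm [ 0.468 -0.215  0.014]
S wr2 [ 0.506 -0.265  0.01 ]
S oil [ 0.513 -0.338  0.053]
S botcap [ 0.54  -0.053  0.05 ]
bottle 501 [ 0.545 -0.011  0.047] [[ 0.526 -0.049  0.036]
 [ 0.564  0.026  0.055]]
```

View pics/crop0.png

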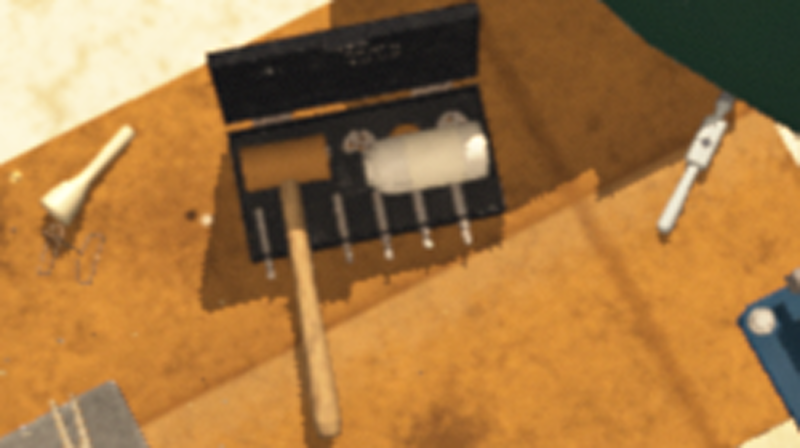

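```bash
cat >> h.py <<'E'
from scipy.spatial.transform import Rotation as Ro
CASE=np.array([0.564,0.028]); YAW=-18.3
def cw(x,y,z=0):
    a=np.radians(YAW); return np.array([CASE[0]+x*np.cos(a)-y*np.sin(a),CASE[1]+x*np.sin(a)+y*np.cos(a),z])
def down(yaw): # tool down, tool x at world yaw (deg)
    a=np.radians(yaw); x=np.array([np.cos(a),np.sin(a),0]); z=np.array([0,0,-1.]); return np.stack([x,np.cross(z,x),z],1)
def plan(wps,start=None):
    s=ctrl.read_state(); P,R=(s['eef_pos'].copy(),s['tool_rot'].copy()) if start is None else start
    rows=[]
    for pos,Rt,jaw,n in wps:
        for k in range(n,0,-1):
            d=np.round(R.T@(np.asarray(pos)-P)/k,3); r=np.round(Ro.from_matrix(R.T@Rt).as_rotvec()/np.radians(5)/k,2)
            rows.append('%.3g '%jaw+' '.join('%g'%v for v in np.r_[d,r]+0.))
            if abs(d).max()>.0625 or abs(r).max()>1 or np.linalg.norm(r)>2.1: rows[-1]+='  !!'
            P=P+R@d; R=R@Ro.from_rotvec(r*np.radians(5)).as_matrix()
    for i in range(0,len(rows),5): print('; '.join(rows[i:i+5]))
    return P,R
E
python3 - <<'E'
from h import *
T=np.load('/tmp/top0.npz')['W']
for x,y in[(.3,.19),(.32,.16),(.35,.19),(.45,.19),(.51,.22),(.54,-.16)]:
    i=np.nanargmin(np.hypot(T[...,0]-x,T[...,1]-y)); print(x,y,T.reshape(-1,3)[i].round(3),end=' | ')
print(cw(-.07,.0))
G=np.array([.516,.104,0]); z=lambda h:[0,0,h]
plan([((.35,-.2,.24),down(91.5),.05,9),(G+z(.16),down(161.7),.05,15),(G+z(.07),down(161.7),.05,2),(G+z(.022),down(161.7),.05,2)])
E
```

```text
0.3 0.19 [0.3   0.189 0.004] | 0.32 0.16 [0.319 0.159 0.003] | 0.35 0.19 [ 0.35   0.19  -0.001] | 0.45 0.19 [0.449 0.19  0.003] | 0.51 0.22 [0.509 0.22  0.003] | 0.54 -0.16 [ 0.539 -0.16   0.002] | [0.49754022 0.04997947 0.        ]
0.05 0.028 -0.026 -0.001 0 0 -1.57  !!; 0.05 0.032 -0.022 -0.001 0 0 -1.57  !!; 0.05 0.035 -0.018 -0.001 0 0 -1.57  !!; 0.05 0.037 -0.013 -0.001 0 0 -1.57  !!; 0.05 0.038 -0.008 -0.001 0 0 -1.57  !!
0.05 0.039 -0.003 -0.001 0 0 -1.57  !!; 0.05 0.038 0.003 -0.001 0 -0.01 -1.57  !!; 0.05 0.038 0.008 -0.001 0 0 -1.56  !!; 0.05 0.036 0.013 -0.001 -0.01 -0.01 -1.57  !!; 0.05 0.02 0.012 0.005 0 0 -0.94
0.05 0.019 0.013 0.005 0 0 -0.94; 0.05 0.018 0.015 0.005 0 0 -0.94; 0.05 0.017 0.016 0.005 0 0 -0.93; 0.05 0.015 0.017 0.005 0 0 -0.94; 0.05 0.014 0.019 0.005 0 0 -0.93
0.05 0.012 0.02 0.006 0 0 -0.94; 0.05 0.01 0.02 0.005 0 0 -0.93; 0.05 0.009 0.021 0.006 0 0 -0.94; 0.05 0.007 0.022 0.005 0 0 -0.93; 0.05 0.005 0.023 0.006 0 0 -0.94
0.05 0.003 0.023 0.005 0 0 -0.93; 0.05 0.002 0.023 0.006 0 0 -0.94; 0.05 0 0.023 0.005 0 0 -0.93; 0.05 -0.002 0.023 0.006 0 0 -0.94; 0.05 0 0 0.045 0 0 0
0.05 0 0 0.045 0 0 0; 0.05 0 0 0.024 0 0 0; 0.05 0 0 0.024 0 0 0
```

Run:
```python
from h import *
G=np.array([.516,.104,0]); z=lambda h:[0,0,h]
plan([((.38,-.15,.24),down(80.9),.05,13),(G+z(.12),down(161.7),.05,17)])
```

```text
0.05 0.023 -0.021 -0.001 0 0 -0.92; 0.05 0.025 -0.019 -0.001 0 0 -0.92; 0.05 0.026 -0.017 -0.001 0 0 -0.92; 0.05 0.028 -0.015 -0.001 0 0 -0.92; 0.05 0.029 -0.013 -0.001 0 0 -0.92
0.05 0.03 -0.01 0 0 0 -0.92; 0.05 0.03 -0.008 -0.001 0 0 -0.93; 0.05 0.031 -0.005 0 0 0 -0.92; 0.05 0.031 -0.003 -0.001 0 0 -0.93; 0.05 0.031 -0.001 0 0 0 -0.92
0.05 0.031 0.002 -0.001 0 -0.01 -0.93; 0.05 0.031 0.005 0 0 0 -0.92; 0.05 0.031 0.007 -0.001 -0.01 -0.01 -0.93; 0.05 0.016 0.006 0.007 0 0 -0.95; 0.05 0.015 0.007 0.007 0 0 -0.95
0.05 0.015 0.008 0.007 0 0 -0.95; 0.05 0.014 0.009 0.007 0 0 -0.95; 0.05 0.013 0.01 0.007 0 0 -0.95; 0.05 0.013 0.012 0.007 0 0 -0.95; 0.05 0.011 0.012 0.007 0 0 -0.95
0.05 0.01 0.013 0.007 0 0 -0.95; 0.05 0.009 0.014 0.007 0 0 -0.95; 0.05 0.008 0.015 0.007 0 0 -0.95; 0.05 0.007 0.016 0.007 0 0 -0.95; 0.05 0.006 0.016 0.007 0 0 -0.95
0.05 0.004 0.017 0.007 0 0 -0.95; 0.05 0.003 0.017 0.007 0 0 -0.95; 0.05 0.001 0.017 0.007 0 0 -0.95; 0.05 0 0.017 0.007 0 0 -0.95; 0.05 -0.001 0.017 0.008 0 0 -0.96
```

>>> {"name": "step_arm", "arguments": {"moves": "0.05 0.023 -0.021 -0.001 0 0 -0.92; 0.05 0.025 -0.019 -0.001 0 0 -0.92; 0.05 0.026 -0.017 -0.001 0 0 -0.92; 0.05 0.028 -0.015 -0.001 0 0 -0.92; 0.05 0.029 -0.013 -0.001 0 0 -0.92", "force": 80}}

```text
time_s: 0.72
eef_pos: [0.2675, -0.3724, 0.236]
tool_rot: [[0.719, 0.695, -0.0], [0.695, -0.719, 0.001], [0.0, -0.001, -1.0]]
ft_force: [-0.4, -0.2, 0.5]
finger_gap: 0.586
finger_force: 0.0
```

>>> {"name": "step_arm", "arguments": {"moves": "0.05 0.03 -0.01 0 0 0 -0.92; 0.05 0.03 -0.008 -0.001 0 0 -0.93; 0.05 0.031 -0.005 0 0 0 -0.92; 0.05 0.031 -0.003 -0.001 0 0 -0.93; 0.05 0.031 -0.001 0 0 0 -0.92"}}

```text
time_s: 1.35
eef_pos: [0.3381, -0.2332, 0.2381]
tool_rot: [[0.388, 0.921, -0.0], [0.921, -0.388, 0.0], [0.0, -0.0, -1.0]]
ft_force: [1.0, -0.6, 0.1]
finger_gap: 0.585
finger_force: 0.0
```

>>> {"name": "step_arm", "arguments": {"moves": "0.05 0.031 0.002 -0.001 0 0 -0.93; 0.05 0.031 0.005 0 0 0 -0.92; 0.05 0.031 0.007 -0.001 0 0 -0.93; 0.05 0.016 0.006 0.007 0 0 -0.95; 0.05 0.015 0.007 0.007 0 0 -0.95"}}

```text
time_s: 1.98
eef_pos: [0.3972, -0.1201, 0.2259]
tool_rot: [[-0.01, 1.0, -0.0], [1.0, 0.01, 0.0], [0.0, -0.0, -1.0]]
ft_force: [-0.4, -0.1, 0.4]
finger_gap: 0.584
finger_force: 0.0
```

>>> {"name": "step_arm", "arguments": {"moves": "0.05 0.015 0.008 0.007 0 0 -0.95; 0.05 0.014 0.009 0.007 0 0 -0.95; 0.05 0.013 0.01 0.007 0 0 -0.95; 0.05 0.013 0.012 0.007 0 0 -0.95; 0.05 0.011 0.012 0.007 0 0 -0.95"}}

```text
time_s: 2.6
eef_pos: [0.4362, -0.046, 0.1908]
tool_rot: [[-0.412, 0.911, -0.001], [0.911, 0.412, 0.0], [0.0, -0.001, -1.0]]
ft_force: [-0.3, 1.1, 0.1]
finger_gap: 0.585
finger_force: 0.0
```

>>> {"name": "step_arm", "arguments": {"moves": "0.05 0.01 0.013 0.007 0 0 -0.95; 0.05 0.009 0.014 0.007 0 0 -0.95; 0.05 0.008 0.015 0.007 0 0 -0.95; 0.05 0.007 0.016 0.007 0 0 -0.95; 0.05 0.006 0.016 0.007 0 0 -0.95"}}

```text
time_s: 3.22
eef_pos: [0.4757, 0.0287, 0.1558]
tool_rot: [[-0.744, 0.668, -0.001], [0.668, 0.744, 0.0], [0.001, -0.0, -1.0]]
ft_force: [-0.2, -0.1, -0.5]
finger_gap: 0.587
finger_force: 0.0
```

>>> {"name": "step_arm", "arguments": {"moves": "0.05 0.004 0.017 0.007 0 0 -0.95; 0.05 0.003 0.017 0.007 0 0 -0.95; 0.05 0.001 0.017 0.007 0 0 -0.95; 0.05 0 0.017 0.007 0 0 -0.95; 0.05 -0.001 0.017 0.008 0 0 -0.96"}}

```text
time_s: 3.85
eef_pos: [0.516, 0.1044, 0.1197]
tool_rot: [[-0.95, 0.311, -0.001], [0.311, 0.95, -0.0], [0.001, -0.0, -1.0]]
ft_force: [0.4, 0.9, -0.5]
finger_gap: 0.586
finger_force: 0.0
```

>>> {"name": "step_arm", "arguments": {"moves": "0.05 0 0 0.05 0 0 0; 0.05 0 0 0.03 0 0 0; 0.05 0 0 0.018 0 0 0; 0.05 0 0 0 0 0 0"}}

```text
time_s: 4.35
eef_pos: [0.5143, 0.1038, 0.0207]
tool_rot: [[-0.949, 0.314, -0.004], [0.314, 0.949, -0.0], [0.004, -0.001, -1.0]]
ft_force: [-0.5, 0.6, -0.3]
finger_gap: 0.582
finger_force: 0.0
```

>>> {"name": "step_arm", "arguments": {"moves": "0.0 0 0 0 0 0 0; 0.0 0 0 0 0 0 0; 0.0 0 0 0 0 0 0; 0.0 0 0 0 0 0 0; 0.0 0 0 -0.003 0 0 0"}}

```text
time_s: 4.97
eef_pos: [0.5156, 0.1039, 0.0252]
tool_rot: [[-0.949, 0.314, -0.001], [0.314, 0.949, 0.0], [0.001, -0.0, -1.0]]
ft_force: [0.7, -0.1, -2.5]
finger_gap: 0.155
finger_force: 78.1
```

>>> {"name": "step_arm", "arguments": {"moves": "0.0 0 0 -0.01 0 0 0; 0.0 0 0 -0.02 0 0 0; 0.0 0 0 -0.025 0 0 0; 0.0 0 0 -0.015 0 0 0; 0.0 0 0 0 0 0 0"}}

```text
time_s: 5.6
eef_pos: [0.5168, 0.1039, 0.0963]
tool_rot: [[-0.949, 0.314, 0.002], [0.314, 0.949, 0.0], [-0.002, 0.001, -1.0]]
ft_force: [-0.2, 0.6, -2.6]
finger_gap: 0.154
finger_force: 78.2
```

Run:
```python
from h import *
p,W=snap('side','s1')
cv2.imwrite('pics/s1c.png',cv2.resize(p[180:380,200:460,::-1],None,fx=3,fy=3))
D=np.array([.428,.19,0]); z=lambda h:[0,0,h]
plan([(D+z(.09),down(180),0,5),(D+z(.02),down(180),0,3),(D+z(.007),down(180),0,2)])
```

```text
0 0.022 0.011 0.001 0 0 -0.73; 0 0.021 0.012 0.001 0 0 -0.73; 0 0.021 0.014 0.001 0 0 -0.73; 0 0.02 0.015 0.001 0 0 -0.73; 0 0.019 0.015 0.001 0 0.01 -0.74
0 0 0 0.023 0 0 0; 0 0 0 0.024 0 0 0; 0 -0.001 0 0.023 0 0 0; 0 0 0 0.007 0 0 0; 0 0 0 0.006 0 0 0
```

View pics/s1c.png

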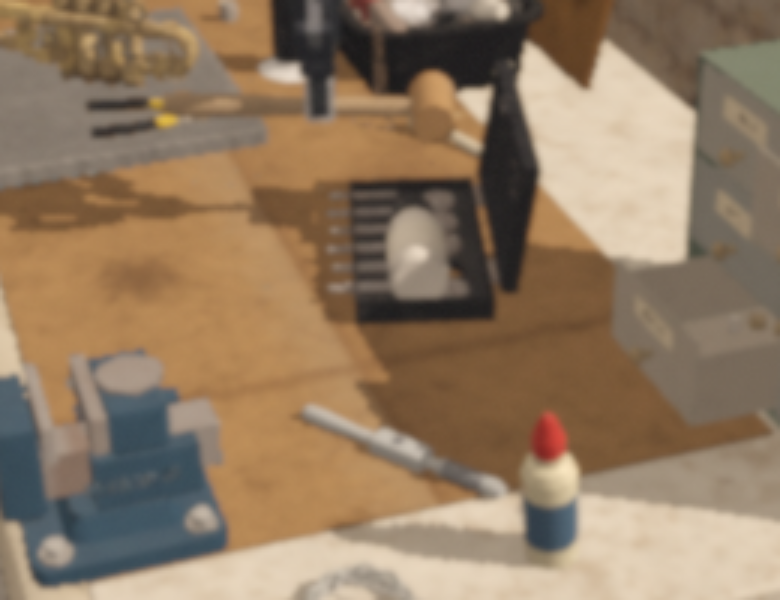

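The crop shows the mallet held level, its head at (433,103) clear of the case, with only the bottle left in the tray at (418,250).

>>> {"name": "step_arm", "arguments": {"moves": "0 0.022 0.011 0.001 0 0 -0.73; 0 0.021 0.012 0.001 0 0 -0.73; 0 0.021 0.014 0.001 0 0 -0.73; 0 0.02 0.015 0.001 0 0 -0.73; 0 0.019 0.015 0.001 0 0.01 -0.74"}}

```text
time_s: 6.28
eef_pos: [0.4247, 0.1908, 0.0896]
tool_rot: [[-1.0, -0.005, -0.003], [-0.005, 1.0, -0.0], [0.003, -0.0, -1.0]]
ft_force: [0.5, -0.1, -2.4]
finger_gap: 0.151
finger_force: 78.3
```

>>> {"name": "step_arm", "arguments": {"moves": "0 0 0 0.023 0 0 0; 0 0 0 0.024 0 0 0; 0 -0.001 0 0.023 0 0 0; 0 0 0 0.007 0 0 0; 0 0 0 0 0 0 0"}}

```text
time_s: 6.9
eef_pos: [0.427, 0.1899, 0.0131]
tool_rot: [[-1.0, -0.002, -0.003], [-0.002, 1.0, -0.0], [0.003, -0.0, -1.0]]
ft_force: [-0.9, 0.1, -2.1]
finger_gap: 0.15
finger_force: 78.4
```

>>> {"name": "step_arm", "arguments": {"moves": "0 0 0 0.003 0 0 0; 0 0 0 0.003 0 0 0; 0 0 0 0 0 0 0"}}

```text
time_s: 7.28
eef_pos: [0.4283, 0.1899, 0.0078]
tool_rot: [[-1.0, -0.0, -0.001], [-0.0, 1.0, 0.001], [0.001, 0.001, -1.0]]
ft_force: [-4.4, 1.6, 5.0]
finger_gap: 0.153
finger_force: 79.3
```

>>> {"name": "step_arm", "arguments": {"moves": "0.05 0 0 0 0 0 0; 0.05 0 0 0 0 0 0; 0.05 0 0 -0.03 0 0 0; 0.05 0 0 -0.05 0 0 0; 0.05 0 0 -0.06 0 0 0"}}

```text
time_s: 7.9
eef_pos: [0.4281, 0.1892, 0.1482]
tool_rot: [[-1.0, 0.0, -0.002], [0.0, 1.0, -0.001], [0.002, -0.001, -1.0]]
ft_force: [0.6, 0.4, -0.3]
finger_gap: 0.584
finger_force: 0.0
```

Run:
```python
from h import *
np.set_printoptions(precision=3,suppress=True)
T=np.load('/tmp/top0.npz'); W=T['W'];p=T['p'].astype(int)
a=np.radians(YAW); A=np.array([[np.cos(a),np.sin(a)],[-np.sin(a),np.cos(a)]])
C=np.concatenate([(W[...,:2]-CASE)@A.T,W[...,2:]],-1)
near=(abs(C[...,0])<.045)&(abs(C[...,1])<.09)
w=near&(p.min(-1)>110)&(C[...,2]>.028); q=C[w]; print('white',len(q),np.percentile(q,[2,50,98],axis=0))
b=(C[...,0]>-.04)&(C[...,0]<.04)&(C[...,1]<.04)&(C[...,1]>-.09)&(C[...,2]>.03); q=C[b]; print('all raised',np.percentile(q,[2,50,98],axis=0))
ri=C[b&(C[...,2]>.048)]; print('ridge',len(ri),ri.mean(0),np.polyfit(ri[:,1],ri[:,0],1))
# dark (case) extent on bench, lid
dk=(p.max(-1)<60)&(abs(C[...,0])<.12)&(abs(C[...,1])<.14)
l=C[dk&(C[...,2]>.1)]; print('lidtop',np.percentile(l,[2,50,98],axis=0),np.polyfit(l[:,1],l[:,0],1))
r=C[dk&(C[...,2]<.03)&(C[...,2]>.012)]; print('tray',np.percentile(r,[1,50,99],axis=0))
```

```text
white 547 [[-0.02  -0.083  0.034]
 [-0.006 -0.044  0.048]
 [ 0.012 -0.003  0.055]]
all raised [[-0.02  -0.084  0.033]
 [-0.002 -0.031  0.046]
 [ 0.021  0.037  0.054]]
ridge 299 [ 0.    -0.048  0.051] [-0.024 -0.001]
lidtop [[ 0.063 -0.088  0.116]
 [ 0.072 -0.002  0.121]
 [ 0.081  0.092  0.128]] [-0.042  0.072]
tray [[-0.049 -0.091  0.012]
 [ 0.04   0.006  0.016]
 [ 0.067  0.095  0.03 ]]
```

```bash
sed -i 's/YAW=-18.3/YAW=-17/' h.py
cat >> h.py <<'E'
def cm(X): # case-frame matrix to world
    a=np.radians(YAW); return np.array([[np.cos(a),-np.sin(a),0],[np.sin(a),np.cos(a),0],[0,0,1]])@X
t=np.radians(30); c,s_=np.cos(t),np.sin(t)
RG=cm(np.array([[0,-1,0],[-c,0,-s_],[s_,0,-c]]))  # columns: x=(0,-c,s) y=(-1,0,0) z=(0,-s,-c)
E
python3 - <<'E'
from h import *
print(np.linalg.det(RG))
g=cw(0,-.034,.040); tcp=g+RG[:,2]*.019
pre=tcp-RG[:,2]*.10
print(tcp,pre)
st=plan([(pre,RG,.056,16),(tcp,RG,.056,4)])
E
```

```text
0.9999999999999999
[ 0.55128183 -0.01359926  0.02354552] [0.56590042 0.03421598 0.11014806]
0.056 -0.009 -0.01 0.002 0.24 0.32 -0.89; 0.056 -0.008 -0.01 0.002 0.24 0.32 -0.89; 0.056 -0.007 -0.011 0.002 0.24 0.32 -0.89; 0.056 -0.006 -0.011 0.002 0.24 0.32 -0.89; 0.056 -0.006 -0.012 0.003 0.24 0.32 -0.89
0.056 -0.005 -0.012 0.003 0.24 0.32 -0.89; 0.056 -0.004 -0.012 0.003 0.24 0.32 -0.89; 0.056 -0.003 -0.013 0.003 0.24 0.32 -0.89; 0.056 -0.002 -0.013 0.003 0.24 0.32 -0.89; 0.056 -0.001 -0.013 0.003 0.24 0.32 -0.89
0.056 0 -0.012 0.004 0.24 0.32 -0.89; 0.056 0.001 -0.012 0.004 0.24 0.32 -0.89; 0.056 0.001 -0.012 0.004 0.24 0.32 -0.89; 0.056 0.002 -0.012 0.004 0.24 0.32 -0.89; 0.056 0.003 -0.012 0.005 0.23 0.32 -0.89
0.056 0.005 -0.012 0.005 0.24 0.32 -0.9; 0.056 0 0 0.025 0 0 0; 0.056 0 0 0.025 0 0 0; 0.056 0 0 0.025 0 0 0; 0.056 0 0 0.025 0 0 0
```

>>> {"name": "step_arm", "arguments": {"moves": "0.056 -0.009 -0.01 0.002 0.24 0.32 -0.89; 0.056 -0.008 -0.01 0.002 0.24 0.32 -0.89; 0.056 -0.007 -0.011 0.002 0.24 0.32 -0.89; 0.056 -0.006 -0.011 0.002 0.24 0.32 -0.89; 0.056 -0.006 -0.012 0.003 0.24 0.32 -0.89"}}

```text
time_s: 8.52
eef_pos: [0.4728, 0.1405, 0.1364]
tool_rot: [[-0.915, -0.386, -0.116], [-0.371, 0.919, -0.129], [0.157, -0.075, -0.985]]
ft_force: [-0.1, 0.3, -0.5]
finger_gap: 0.653
finger_force: 0.0
```

>>> {"name": "step_arm", "arguments": {"moves": "0.056 -0.005 -0.012 0.003 0.24 0.32 -0.89; 0.056 -0.004 -0.012 0.003 0.24 0.32 -0.89; 0.056 -0.003 -0.013 0.003 0.24 0.32 -0.89; 0.056 -0.002 -0.013 0.003 0.24 0.32 -0.89; 0.056 -0.001 -0.013 0.003 0.24 0.32 -0.89"}}

```text
time_s: 9.15
eef_pos: [0.5167, 0.0916, 0.1238]
tool_rot: [[-0.678, -0.715, -0.171], [-0.66, 0.694, -0.288], [0.325, -0.083, -0.942]]
ft_force: [0.0, 0.6, 0.5]
finger_gap: 0.652
finger_force: 0.0
```

>>> {"name": "step_arm", "arguments": {"moves": "0.056 0 -0.012 0.004 0.24 0.32 -0.89; 0.056 0.001 -0.012 0.004 0.24 0.32 -0.89; 0.056 0.001 -0.012 0.004 0.24 0.32 -0.89; 0.056 0.002 -0.012 0.004 0.24 0.32 -0.89; 0.056 0.003 -0.012 0.005 0.23 0.32 -0.89"}}

```text
time_s: 9.78
eef_pos: [0.5584, 0.0447, 0.1113]
tool_rot: [[-0.33, -0.931, -0.155], [-0.816, 0.364, -0.449], [0.474, -0.021, -0.88]]
ft_force: [0.0, -0.6, 0.2]
finger_gap: 0.655
finger_force: 0.0
```

>>> {"name": "step_arm", "arguments": {"moves": "0.056 0.005 -0.012 0.005 0.24 0.32 -0.9; 0.056 0 0 0.02 0 0 0; 0.056 0 0 0 0 0 0"}}

```text
time_s: 10.15
eef_pos: [0.5626, 0.0241, 0.0912]
tool_rot: [[-0.253, -0.956, -0.147], [-0.828, 0.293, -0.478], [0.5, 0.001, -0.866]]
ft_force: [-0.2, -0.9, 1.4]
finger_gap: 0.654
finger_force: 0.0
```

Run:
```python
from h import *
p,W=snap('side','s2'); q,V=snap('top','t2')
a=cv2.resize(p[180:330,280:430,::-1],(400,400)); b=cv2.resize(q[170:290,240:360,::-1],(400,400))
cv2.imwrite('pics/c2.png',np.hstack([a,b]))
s=ctrl.read_state(); print(s['joints'].round(2),s['eef_pos'],s['tool_rot'].round(3))
```

```text
[ 0.16  0.68 -0.1   1.03 -0.47 -1.06] [0.56365393 0.02473852 0.09255795] [[-0.254 -0.956 -0.145]
 [-0.829  0.292 -0.478]
 [ 0.499 -0.001 -0.867]]
```

View pics/c2.png

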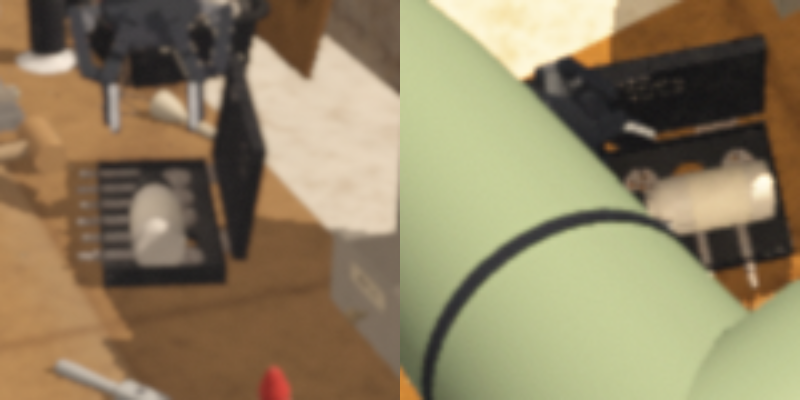

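The side half shows the fingers at x=113 and 195 straddling the bottle at x=158. The top half shows the right finger tip at (640,130), just in front of the lid. The fingers are centred well enough to descend.

>>> {"name": "step_arm", "arguments": {"moves": "0.056 0 0 0.025 0 0 0; 0.056 0 0 0.025 0 0 0; 0.056 0 0 0.02 0 0 0; 0.056 0 0 0.008 0 0 0; 0.056 0 0 0 0 0 0"}}

```text
time_s: 10.88
eef_pos: [0.5525, -0.0124, 0.025]
tool_rot: [[-0.254, -0.956, -0.144], [-0.829, 0.292, -0.477], [0.499, -0.002, -0.867]]
ft_force: [-0.2, -0.0, 0.5]
finger_gap: 0.657
finger_force: 0.0
```

>>> {"name": "step_arm", "arguments": {"moves": "0.02 0 0 0 0 0 0; 0.02 0 0 0 0 0 0; 0.02 0 0 0 0 0 0; 0.02 0 0 0 0 0 0", "force": 40}}

```text
time_s: 11.38
eef_pos: [0.553, -0.012, 0.0258]
tool_rot: [[-0.254, -0.957, -0.143], [-0.829, 0.291, -0.477], [0.498, -0.003, -0.867]]
ft_force: [-1.5, 2.6, 6.3]
finger_gap: 0.465
finger_force: 40.8
```

Run:
```python
from h import *
s=ctrl.read_state(); P=s['eef_pos']; R=s['tool_rot']
B=cw(0,-.084,.032); Bt=R.T@(B-P); print(Bt)
b=cm(np.array([0,1,0.])); bt=R.T@b
# final: f yaw -15
a=np.radians(-15); f=np.array([np.cos(a),np.sin(a),0]); u=np.array([0,0,1.])
Rf=np.stack([-c*u-s_*f,np.cross(u,f),c*f-s_*u],1)
# correct so bt->up
v=Rf@bt; corr,_=Ro.align_vectors([u],[v]); Rf=corr.as_matrix()@Rf; print((Rf@bt).round(3))
np.savez('/tmp/f.npz',Rf=Rf,Bt=Bt)
D=np.array([.56,-.15,0])
tcp=lambda h:D+u*h-Rf@Bt
print(tcp(.005))
plan([(P+u*.11,R,.02,3),(P+u*.16+np.array([-.08,-.05,0]),R,.02,4),(tcp(.06),Rf,.02,20)])
```

```text
[0.04002406 0.00123494 0.01582703]
[-0.  0.  1.]
[ 0.56570475 -0.1527486   0.04758927]
0.02 0.018 0 -0.032 0 0 0; 0.02 0.018 0 -0.032 0 0 0; 0.02 0.019 0 -0.031 0 0 0; 0.02 0.022 0.015 -0.002 0 0 0; 0.02 0.021 0.016 -0.002 0 0 0
0.02 0.022 0.015 -0.002 0 0 0; 0.02 0.021 0.016 -0.002 0 0 0; 0.02 0.001 -0.006 0.005 0.25 -0.7 0.93; 0.02 0 -0.006 0.005 0.25 -0.7 0.93; 0.02 0 -0.006 0.005 0.25 -0.7 0.93
0.02 0 -0.005 0.005 0.25 -0.7 0.93; 0.02 0 -0.005 0.006 0.25 -0.7 0.93; 0.02 0 -0.005 0.006 0.25 -0.7 0.93; 0.02 0 -0.005 0.006 0.25 -0.7 0.93; 0.02 0 -0.005 0.006 0.25 -0.7 0.92
0.02 0 -0.005 0.006 0.25 -0.7 0.93; 0.02 0 -0.005 0.006 0.25 -0.7 0.92; 0.02 0 -0.005 0.006 0.25 -0.7 0.93; 0.02 0 -0.004 0.006 0.25 -0.7 0.93; 0.02 0 -0.004 0.007 0.25 -0.7 0.92
0.02 0 -0.004 0.007 0.25 -0.7 0.93; 0.02 0 -0.004 0.007 0.25 -0.7 0.92; 0.02 0 -0.004 0.007 0.25 -0.7 0.93; 0.02 0 -0.003 0.007 0.24 -0.7 0.92; 0.02 0 -0.004 0.006 0.25 -0.7 0.93
0.02 0 -0.003 0.007 0.24 -0.69 0.92; 0.02 0 -0.003 0.007 0.25 -0.7 0.93
```

>>> {"name": "step_arm", "arguments": {"moves": "0.02 0.018 0 -0.032 0 0 0; 0.02 0.018 0 -0.032 0 0 0; 0.02 0.019 0 -0.031 0 0 0; 0.02 0.022 0.015 -0.002 0 0 0; 0.02 0.021 0.016 -0.002 0 0 0"}}

```text
time_s: 12.0
eef_pos: [0.512, -0.0374, 0.16]
tool_rot: [[-0.254, -0.957, -0.143], [-0.829, 0.292, -0.477], [0.498, -0.002, -0.867]]
ft_force: [0.1, 0.4, -0.5]
finger_gap: 0.458
finger_force: 41.1
```

>>> {"name": "step_arm", "arguments": {"moves": "0.02 0.022 0.015 -0.002 0 0 0; 0.02 0.021 0.016 -0.002 0 0 0; 0.02 0.001 -0.006 0.005 0.25 -0.7 0.93; 0.02 0 -0.006 0.005 0.25 -0.7 0.93; 0.02 0 -0.006 0.005 0.25 -0.7 0.93"}}

```text
time_s: 12.62
eef_pos: [0.4872, -0.0757, 0.1724]
tool_rot: [[-0.495, -0.869, -0.013], [-0.812, 0.468, -0.349], [0.31, -0.162, -0.937]]
ft_force: [0.2, -0.4, -2.0]
finger_gap: 0.458
finger_force: 41.1
```

>>> {"name": "step_arm", "arguments": {"moves": "0.02 0 -0.005 0.005 0.25 -0.7 0.93; 0.02 0 -0.005 0.006 0.25 -0.7 0.93; 0.02 0 -0.005 0.006 0.25 -0.7 0.93; 0.02 0 -0.005 0.006 0.25 -0.7 0.93; 0.02 0 -0.005 0.006 0.25 -0.7 0.92"}}

```text
time_s: 13.25
eef_pos: [0.509, -0.0983, 0.1507]
tool_rot: [[-0.759, -0.595, 0.264], [-0.646, 0.74, -0.189], [-0.082, -0.314, -0.946]]
ft_force: [0.7, -0.1, -1.1]
finger_gap: 0.461
finger_force: 41.1
```

>>> {"name": "step_arm", "arguments": {"moves": "0.02 0 -0.005 0.006 0.25 -0.7 0.93; 0.02 0 -0.005 0.006 0.25 -0.7 0.92; 0.02 0 -0.005 0.006 0.25 -0.7 0.93; 0.02 0 -0.004 0.006 0.25 -0.7 0.93; 0.02 0 -0.004 0.007 0.25 -0.7 0.92"}}

```text
time_s: 13.88
eef_pos: [0.5315, -0.122, 0.1301]
tool_rot: [[-0.801, -0.227, 0.553], [-0.35, 0.928, -0.127], [-0.485, -0.296, -0.823]]
ft_force: [-0.3, -0.7, -2.3]
finger_gap: 0.453
finger_force: 41.1
```

>>> {"name": "step_arm", "arguments": {"moves": "0.02 0 -0.004 0.007 0.25 -0.7 0.93; 0.02 0 -0.004 0.007 0.25 -0.7 0.92; 0.02 0 -0.004 0.007 0.25 -0.7 0.93; 0.02 0 -0.003 0.007 0.24 -0.7 0.92; 0.02 0 -0.004 0.006 0.25 -0.7 0.93"}}

```text
time_s: 14.5
eef_pos: [0.5554, -0.1451, 0.1096]
tool_rot: [[-0.611, 0.139, 0.779], [-0.003, 0.984, -0.178], [-0.792, -0.111, -0.601]]
ft_force: [0.6, 1.0, -2.8]
finger_gap: 0.462
finger_force: 41.2
```

>>> {"name": "step_arm", "arguments": {"moves": "0.02 0 -0.003 0.007 0.24 -0.69 0.92; 0.02 0 -0.003 0.007 0.25 -0.7 0.93; 0.02 0 0 0 0 0 0; 0.02 0 0 0 0 0 0"}}

```text
time_s: 15.0
eef_pos: [0.5791, -0.1572, 0.1025]
tool_rot: [[-0.494, 0.258, 0.83], [0.13, 0.966, -0.223], [-0.86, -0.002, -0.511]]
ft_force: [0.8, -0.4, -0.5]
finger_gap: 0.453
finger_force: 41.2
```

Run:
```python
from h import *
np.set_printoptions(precision=3,suppress=True)
p,W=snap('side','s3')
F=np.load('/tmp/f.npz'); s=ctrl.read_state(); print(s['joints'].round(2),s['eef_pos'],'expected bottom',s['eef_pos']+s['tool_rot']@F['Bt'])
B=s['eef_pos']+s['tool_rot']@F['Bt']
m=(np.hypot(W[...,0]-B[0],W[...,1]-B[1])<.05)&(W[...,2]>.03)&(p.min(-1).astype(int)>100)
q=W[m]; print(len(q),np.percentile(q,[2,50,98],axis=0))
for lo in np.arange(q[:,2].min(),q[:,2].max(),.015):
    k=q[(q[:,2]>=lo)&(q[:,2]<lo+.015)]
    if len(k)>8: print(lo.round(3),len(k),k.mean(0),k[:,0].min(),k[:,0].max())
cv2.imwrite('pics/c3.png',cv2.resize(p[200:400,280:460,::-1],(540,600)))
```

```text
[-0.49  0.64 -1.3  -1.39  0.19 -0.12] [ 0.579 -0.157  0.103] expected bottom [ 0.573 -0.155  0.061]
779 [[ 0.549 -0.183  0.063]
 [ 0.567 -0.173  0.113]
 [ 0.588 -0.152  0.153]]
0.057 103 [ 0.565 -0.172  0.066] 0.5502088451302893 0.585476537160285
0.072 135 [ 0.565 -0.172  0.08 ] 0.5504479593216831 0.5881271520565619
0.087 106 [ 0.567 -0.173  0.093] 0.5499290045872705 0.5878847733146614
0.102 72 [ 0.575 -0.177  0.11 ] 0.5470789214499691 0.5913775849928622
0.117 176 [ 0.565 -0.172  0.125] 0.5433295047051753 0.5888091256339778
0.132 168 [ 0.568 -0.167  0.138] 0.5449865606116423 0.5903718655133284
0.162 14 [ 0.585 -0.156  0.166] 0.5811591904385668 0.5885900285900117
```

View pics/c3.png

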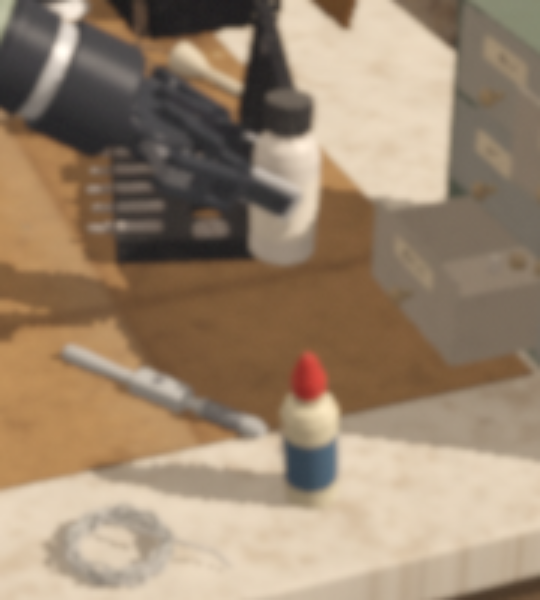

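The bottle hangs nearly upright from (281,262) at its base to (289,95) at the cap. Next I compare that line with the projected vertical.

Run:
```python
from h import *
np.set_printoptions(precision=3,suppress=True)
F=np.load('/tmp/f.npz'); s=ctrl.read_state(); R=s['tool_rot']
bt=F['Rf'].T@np.array([0,0,1.]); print('bottle axis by kinematics',R@bt, 'Rf err',Ro.from_matrix(F['Rf'].T@R).as_rotvec())
C=ctrl.calibration('side'); K=np.array([[C['fx'],0,C['cx']],[0,C['fy'],C['cy']],[0,0,1.]])
pr=lambda X:cv2.projectPoints(np.array(X,float).reshape(-1,1,3),cv2.Rodrigues(np.array(C['R'],float))[0],np.array(C['t'],float),K,np.array(C['D'],float))[0].reshape(-1,2)
print(pr([[.57,-.158,.06],[.57,-.158,.148],[.57,-.158,.169],[.58,-.158,.169]]))
p=np.load('/tmp/s3.npz')['p'].astype(int)
for v in list(range(242,290,4)):
    r=p[v,355:400]; m=np.where(r.min(-1)>95)[0]
    print(v,(355+m.min(),355+m.max()) if len(m) else None,end=' ')
print()
for v in range(230,246,3):
    r=p[v,360:392].max(-1); print(v,[360+i for i in range(32) if r[i]<75][::1])
print('view dir',np.array(C['R'])[2])
```

```text
bottle axis by kinematics [ 0.012 -0.002  1.   ] Rf err [ 0.     0.013 -0.001]
[[372.964 282.691]
 [373.888 241.932]
 [374.12  231.767]
 [379.128 230.95 ]]
242 (np.int64(383), np.int64(399)) 246 (np.int64(363), np.int64(399)) 250 (np.int64(365), np.int64(399)) 254 (np.int64(364), np.int64(399)) 258 (np.int64(364), np.int64(399)) 262 (np.int64(370), np.int64(399)) 266 (np.int64(377), np.int64(386)) 270 (np.int64(363), np.int64(385)) 274 (np.int64(363), np.int64(384)) 278 (np.int64(363), np.int64(384)) 282 (np.int64(364), np.int64(383)) 286 (np.int64(367), np.int64(381)) 
230 [362, 363, 364, 365, 366, 367, 368, 369]
233 [361, 362, 363, 364, 365, 366, 367, 368]
236 [360, 361, 362, 363, 364, 365, 366, 367, 368, 369, 370, 371, 372, 373, 374]
239 [360, 361, 362, 363, 364, 365, 366, 367, 368, 369, 370, 371, 372, 373, 374, 375, 376, 377, 378, 379, 380, 381]
242 [360, 361, 362, 363, 364, 365, 366, 367, 368, 369, 370, 371, 372, 373, 374, 375, 376, 377, 378, 379, 380, 381]
245 [360]
view dir [ 0.272  0.851 -0.45 ]
```

Run:
```python
from h import *
F=np.load('/tmp/f.npz'); s=ctrl.read_state(); P=s['eef_pos'];R=s['tool_rot']
R2=R@Ro.from_rotvec([0,np.radians(-1.5),0]).as_matrix()
for h,n in ((.02,4),(.006,2)):
    T=np.array([.583,-.155,h])-R2@F['Bt']
    P,R=plan([(T,R2,.02,n)],(P,R)); print(P)
```

```text
0.02 0.008 0.001 0.007 0 -0.08 0; 0.02 0.008 0 0.007 0 -0.07 0; 0.02 0.007 0.001 0.007 0 -0.08 0; 0.02 0.008 0 0.007 0 -0.07 0
[ 0.58828061 -0.15779218  0.06244541]
0.02 0.006 0 0.003 0 0 0; 0.02 0.006 0 0.004 0 0 0
[ 0.58854141 -0.15789384  0.04855579]
```

>>> {"name": "step_arm", "arguments": {"moves": "0.02 0.008 0.001 0.007 0 -0.08 0; 0.02 0.008 0 0.007 0 -0.07 0; 0.02 0.007 0.001 0.007 0 -0.08 0; 0.02 0.008 0 0.007 0 -0.07 0; 0.02 0 0 0 0 0 0"}}

```text
time_s: 15.68
eef_pos: [0.5887, -0.158, 0.0625]
tool_rot: [[-0.47, 0.259, 0.844], [0.124, 0.966, -0.227], [-0.874, -0.002, -0.486]]
ft_force: [0.6, -0.6, -1.6]
finger_gap: 0.454
finger_force: 41.2
```

>>> {"name": "step_arm", "arguments": {"moves": "0.02 0.006 0 0.003 0 0 0; 0.02 0.006 0 0.004 0 0 0; 0.02 0 0 0 0 0 0"}}

```text
time_s: 16.05
eef_pos: [0.5888, -0.158, 0.0477]
tool_rot: [[-0.47, 0.259, 0.844], [0.125, 0.966, -0.227], [-0.874, -0.001, -0.486]]
ft_force: [-0.3, -0.2, -1.1]
finger_gap: 0.458
finger_force: 41.2
```

>>> {"name": "step_arm", "arguments": {"moves": "0.02 0.003 0 0.0015 0 0 0; 0.02 0 0 0 0 0 0; 0.02 0 0 0 0 0 0"}}

```text
time_s: 16.42
eef_pos: [0.5887, -0.158, 0.0448]
tool_rot: [[-0.47, 0.259, 0.844], [0.125, 0.966, -0.227], [-0.874, -0.002, -0.486]]
ft_force: [-1.5, -0.3, -1.2]
finger_gap: 0.462
finger_force: 41.2
```

>>> {"name": "step_arm", "arguments": {"moves": "0.02 0.002 0 0.001 0 0 0; 0.02 0 0 0 0 0 0"}}

```text
time_s: 16.68
eef_pos: [0.5894, -0.1582, 0.0441]
tool_rot: [[-0.467, 0.258, 0.846], [0.123, 0.966, -0.227], [-0.876, -0.002, -0.483]]
ft_force: [-1.3, 1.1, 5.4]
finger_gap: 0.458
finger_force: 41.7
```

>>> {"name": "step_arm", "arguments": {"moves": "0.02 0.002 0 0.001 0 0 0; 0.02 0 0 0 0 0 0"}}

```text
time_s: 16.92
eef_pos: [0.59, -0.1581, 0.0439]
tool_rot: [[-0.464, 0.258, 0.848], [0.121, 0.966, -0.227], [-0.878, -0.003, -0.479]]
ft_force: [-6.4, 2.5, 15.1]
finger_gap: 0.455
finger_force: 42.8
```

>>> {"name": "step_arm", "arguments": {"moves": "0.02 -0.002 0 -0.001 0 0 0; 0.05 0 0 0 0 0 0; 0.06 0 0 0 0 0 0; 0.075 0 0 0 0 0 0; 0.08 0 0 0 0 0 0"}}

```text
time_s: 17.55
eef_pos: [0.5886, -0.158, 0.0424]
tool_rot: [[-0.47, 0.259, 0.844], [0.125, 0.966, -0.227], [-0.874, -0.002, -0.486]]
ft_force: [-0.5, 0.1, 0.1]
finger_gap: 0.934
finger_force: 0.0
```

>>> {"name": "step_arm", "arguments": {"moves": "0.08 -0.018 0 -0.01 0 0 0; 0.08 -0.018 0 -0.01 0 0 0; 0.08 -0.026 0 -0.014 0 0 0; 0.08 -0.026 0 -0.014 0 0 0; 0.08 0 0 0 0 0 0"}}

```text
time_s: 18.18
eef_pos: [0.5904, -0.1585, 0.1462]
tool_rot: [[-0.465, 0.259, 0.847], [0.122, 0.966, -0.228], [-0.877, -0.003, -0.481]]
ft_force: [0.6, -0.0, 0.4]
finger_gap: 0.939
finger_force: 0.0
```

Run:
```python
from h import *
np.set_printoptions(precision=3,suppress=True)
p,W=snap('side','s4')
s=ctrl.read_state(); print(s['joints'].round(2))
m=(np.hypot(W[...,0]-.583,W[...,1]+.155)<.05)&(W[...,2]>.01)&(W[...,2]<.1)&(p.min(-1).astype(int)>100)
q=W[m]; print(len(q),np.percentile(q,[2,50,98],axis=0))
cv2.imwrite('pics/c4.png',cv2.resize(p[180:400,260:460,::-1],(540,594)))
# wrench
m=(W[...,2]>.004)&(W[...,2]<.03)&(W[...,0]>.39)&(W[...,0]<.53)&(W[...,1]<-.12)&(W[...,1]>-.29)
sat=(p.max(-1).astype(int)-p.min(-1))<40; q=W[m&sat]
print(len(q),np.percentile(q,[1,50,99],axis=0)); u,sv,vt=np.linalg.svd(q[:,:2]-q[:,:2].mean(0),full_matrices=False); print(q.mean(0),vt[0]); k=(q[:,:2]-q[:,:2].mean(0))@vt[0]; print(k.min(),k.max())
```

```text
[-0.48  0.5  -1.28 -1.27  0.19 -0.11]
746 [[ 0.562 -0.178  0.012]
 [ 0.575 -0.17   0.05 ]
 [ 0.597 -0.151  0.083]]
419 [[ 0.428 -0.267  0.004]
 [ 0.473 -0.216  0.01 ]
 [ 0.513 -0.15   0.015]]
[ 0.473 -0.214  0.01 ] [ 0.581 -0.814]
-0.08051982117139474 0.06767833630325606
```

View pics/c4.png

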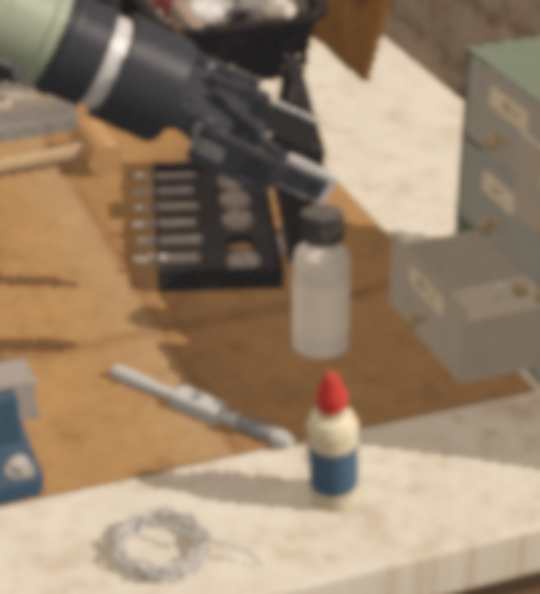

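The bottle now stands free and upright, from (320,355) at its base to (320,210) at the cap. The wrench block is at crop (203,400) and the tray is empty.

Run:
```python
from h import *
W=np.load('/tmp/s4.npz')['W']; print(W[326:331,333:338].reshape(-1,3).mean(0))
G=np.array([.468,-.211,0]); R=down(125)
plan([((.50,-.18,.19),R,.04,15),(G+[0,0,.08],R,.04,4)])
```

```text
[ 0.47353488 -0.21087638  0.01211204]
0.04 0 -0.003 -0.006 0.28 0.78 0.48; 0.04 0 -0.003 -0.006 0.28 0.78 0.48; 0.04 0.001 -0.003 -0.006 0.28 0.78 0.48; 0.04 0.001 -0.003 -0.006 0.28 0.78 0.48; 0.04 0.001 -0.004 -0.006 0.28 0.78 0.48
0.04 0.001 -0.004 -0.006 0.28 0.78 0.48; 0.04 0.001 -0.004 -0.005 0.28 0.78 0.48; 0.04 0.002 -0.004 -0.005 0.28 0.78 0.48; 0.04 0.002 -0.004 -0.005 0.28 0.78 0.48; 0.04 0.002 -0.005 -0.005 0.28 0.78 0.49
0.04 0.002 -0.005 -0.004 0.29 0.78 0.48; 0.04 0.002 -0.005 -0.004 0.28 0.78 0.49; 0.04 0.002 -0.005 -0.004 0.29 0.78 0.48; 0.04 0.002 -0.006 -0.004 0.29 0.79 0.49; 0.04 0.003 -0.005 -0.003 0.28 0.78 0.48
0.04 -0.002 -0.011 0.027 0 0 0; 0.04 -0.002 -0.011 0.028 0 0 0; 0.04 -0.002 -0.011 0.027 0 0 0; 0.04 -0.001 -0.011 0.028 0 0 0
```

>>> {"name": "step_arm", "arguments": {"moves": "0.04 0 -0.003 -0.006 0.28 0.78 0.48; 0.04 0 -0.003 -0.006 0.28 0.78 0.48; 0.04 0.001 -0.003 -0.006 0.28 0.78 0.48; 0.04 0.001 -0.003 -0.006 0.28 0.78 0.48; 0.04 0.001 -0.004 -0.006 0.28 0.78 0.48"}}

```text
time_s: 18.85
eef_pos: [0.5584, -0.1644, 0.1557]
tool_rot: [[-0.646, 0.469, 0.603], [0.406, 0.879, -0.249], [-0.647, 0.084, -0.758]]
ft_force: [0.8, -0.8, 0.8]
finger_gap: 0.472
finger_force: 0.0
```

>>> {"name": "step_arm", "arguments": {"moves": "0.04 0.001 -0.004 -0.006 0.28 0.78 0.48; 0.04 0.001 -0.004 -0.005 0.28 0.78 0.48; 0.04 0.002 -0.004 -0.005 0.28 0.78 0.48; 0.04 0.002 -0.004 -0.005 0.28 0.78 0.48; 0.04 0.002 -0.005 -0.005 0.28 0.78 0.49"}}

```text
time_s: 19.48
eef_pos: [0.5289, -0.1718, 0.171]
tool_rot: [[-0.681, 0.667, 0.303], [0.651, 0.741, -0.167], [-0.336, 0.083, -0.938]]
ft_force: [-0.1, -0.4, -0.6]
finger_gap: 0.472
finger_force: 0.0
```

>>> {"name": "step_arm", "arguments": {"moves": "0.04 0.002 -0.005 -0.004 0.29 0.78 0.48; 0.04 0.002 -0.005 -0.004 0.28 0.78 0.49; 0.04 0.002 -0.005 -0.004 0.29 0.78 0.48; 0.04 0.002 -0.006 -0.004 0.29 0.79 0.49; 0.04 0.003 -0.005 -0.003 0.28 0.78 0.48"}}

```text
time_s: 20.1
eef_pos: [0.4996, -0.1795, 0.1856]
tool_rot: [[-0.573, 0.82, -0.008], [0.82, 0.573, 0.004], [0.008, -0.004, -1.0]]
ft_force: [0.9, -0.8, 0.1]
finger_gap: 0.469
finger_force: 0.0
```

>>> {"name": "step_arm", "arguments": {"moves": "0.04 -0.002 -0.011 0.027 0 0 0; 0.04 -0.002 -0.011 0.028 0 0 0; 0.04 -0.002 -0.011 0.027 0 0 0; 0.04 -0.001 -0.011 0.028 0 0 0; 0.04 0 0 0 0 0 0"}}

```text
time_s: 20.72
eef_pos: [0.4647, -0.2091, 0.0743]
tool_rot: [[-0.573, 0.82, -0.01], [0.82, 0.573, 0.006], [0.01, -0.005, -1.0]]
ft_force: [-0.5, 0.7, 1.4]
finger_gap: 0.469
finger_force: 0.0
```

Run:
```python
from h import *
np.set_printoptions(precision=3,suppress=True)
q,V=snap('top','t5'); p,W=snap('side','s5'); s=ctrl.read_state(); print(s['joints'].round(2),s['eef_pos'],s['tool_rot'].round(3))
for n,p,W in(('top',q,V),('side',p,W)):
    m=(W[...,2]>.006)&(W[...,2]<.03)&(W[...,0]>.39)&(W[...,0]<.53)&(W[...,1]<-.12)&(W[...,1]>-.29)&((p.max(-1).astype(int)-p.min(-1))<45)&(p.max(-1)>90)
    a=W[m]; print(n,len(a),np.percentile(a,[1,50,99],axis=0))
    d=np.array([.575,-.818]); k=a[:,:2]@d; o=a[:,:2]@np.array([.818,.575]); print(np.percentile(k,[1,99]),np.median(o),np.polyfit(k,o,1))
# mallet flatness in top view
m=(V[...,2]>.008)&(V[...,2]<.05)&(V[...,0]>.28)&(V[...,0]<.55)&(V[...,1]>.15)&(V[...,1]<.235); a=V[m]
for x in (.32,.36,.4,.44,.48,.51): 
    b=a[abs(a[:,0]-x)<.01]; print(x,len(b), np.percentile(b,90,axis=0) if len(b) else '')
```

```text
[-0.57  0.42 -0.49  0.66 -0.    0.39] [ 0.467 -0.21   0.077] [[-0.574  0.819 -0.005]
 [ 0.819  0.574  0.003]
 [ 0.005 -0.002 -1.   ]]
top 179 [[ 0.426 -0.243  0.006]
 [ 0.466 -0.198  0.012]
 [ 0.487 -0.151  0.019]]
[0.374 0.47 ] 0.2669530077901688 [-0.043  0.285]
side 372 [[ 0.428 -0.267  0.006]
 [ 0.473 -0.214  0.01 ]
 [ 0.513 -0.15   0.014]]
[0.369 0.514] 0.2636434880350057 [0.006 0.261]
0.32 75 [0.328 0.195 0.021]
0.36 73 [0.368 0.196 0.022]
0.4 65 [0.408 0.195 0.021]
0.44 62 [0.448 0.196 0.023]
0.48 58 [0.488 0.195 0.025]
0.51 246 [0.518 0.215 0.035]
```

>>> {"name": "step_arm", "arguments": {"moves": "0.04 0 0.003 0.035 0 0 0; 0.04 0 0 0.025 0 0 0; 0.04 0 0 0.009 0 0 0; 0.04 0 0 0 0 0 0"}}

```text
time_s: 21.32
eef_pos: [0.4703, -0.2085, 0.0098]
tool_rot: [[-0.574, 0.819, -0.003], [0.819, 0.574, 0.001], [0.003, -0.001, -1.0]]
ft_force: [-0.4, -0.4, 0.5]
finger_gap: 0.47
finger_force: 0.0
```

>>> {"name": "step_arm", "arguments": {"moves": "0 0 0 0 0 0 0; 0 0 0 0 0 0 0; 0 0 0 0 0 0 0; 0 0 0 0 0 0 0", "force": 60}}

```text
time_s: 21.82
eef_pos: [0.471, -0.2089, 0.0109]
tool_rot: [[-0.574, 0.819, -0.0], [0.819, 0.574, 0.0], [0.0, 0.0, -1.0]]
ft_force: [-0.8, 1.2, 6.3]
finger_gap: 0.149
finger_force: 58.7
```

>>> {"name": "step_arm", "arguments": {"moves": "0 0 0 -0.01 0 0 0; 0 0 0 -0.03 0 0 0; 0 0 0 -0.04 0 0 0; 0 0 0 -0.04 0 0 0; 0 0 0 0 0 0 0"}}

```text
time_s: 22.45
eef_pos: [0.4722, -0.21, 0.1331]
tool_rot: [[-0.574, 0.819, 0.003], [0.819, 0.574, -0.002], [-0.004, 0.001, -1.0]]
ft_force: [-0.0, 0.3, -1.5]
finger_gap: 0.146
finger_force: 58.7
```

Run:
```python
from h import *
np.set_printoptions(precision=3,suppress=True)
p,W=snap('side','s6'); s=ctrl.read_state(); P=s['eef_pos']; print(P,s['finger_gap'])
m=(W[...,2]>P[2]-.03)&(W[...,2]<P[2]+.02)&(np.hypot(W[...,0]-P[0],W[...,1]-P[1])<.1)&(p.max(-1)>90)&((p.max(-1).astype(int)-p.min(-1))<60)
a=W[m]-P; print(len(a),np.percentile(a,[1,50,99],axis=0))
k=a[:,:2]@np.array([.574,-.819]); o=a[:,:2]@np.array([.819,.574])
print(np.percentile(k,[1,99]),np.polyfit(k,o,1),np.polyfit(k,a[:,2],1))
cv2.imwrite('pics/c6.png',cv2.resize(p[250:360,270:420,::-1],(600,440)))
# case edges from top4 view: rim
V=np.load('/tmp/t5.npz'); p=V['p'].astype(int);V=V['W']
d=(V[...,:2]-CASE)@cm(np.eye(3))[:2,:2]
dk=(p.max(-1)<60)&(abs(d[...,0])<.12)&(abs(d[...,1])<.14)
l=np.c_[d[dk],V[dk][:,2]]; L=l[l[:,2]>.1]; print('lid',len(L),np.percentile(L,[2,50,98],axis=0),np.polyfit(L[:,1],L[:,0],1) if len(L)>20 else '')
r=l[(l[:,2]<.03)&(l[:,0]<.05)]; print('tray',len(r),np.percentile(r,[1,50,99],axis=0))
plan([(cw(-.06,-.03,.16),down(98),0,9),(cw(.0,0,.12),down(73),0,7)])
```

```text
[ 0.471 -0.209  0.131] 0.14810846207207182
492 [[-0.045 -0.062 -0.008]
 [ 0.002 -0.012  0.001]
 [ 0.041  0.057  0.019]]
[-0.071  0.073] [ 0.004 -0.004] [0.015 0.001]
lid 407 [[ 0.064 -0.09   0.113]
 [ 0.073 -0.002  0.121]
 [ 0.08   0.091  0.128]] [-0.02   0.073]
tray 2360 [[-0.048 -0.091  0.006]
 [-0.002  0.004  0.012]
 [ 0.049  0.094  0.024]]
0 0.019 0.017 -0.003 0 0 0.6; 0 0.02 0.016 -0.003 0 0 0.6; 0 0.02 0.015 -0.003 0 0 0.6; 0 0.021 0.014 -0.003 0 0 0.6; 0 0.022 0.012 -0.003 0 0 0.6
0 0.023 0.011 -0.003 0 0 0.6; 0 0.023 0.01 -0.004 0 0 0.6; 0 0.024 0.009 -0.003 0 0 0.6; 0 0.024 0.008 -0.004 0 0.01 0.6; 0 0 0.01 0.006 0 0 0.71
0 0.001 0.009 0.006 0 0 0.72; 0 0.001 0.01 0.006 0 0 0.71; 0 0.002 0.009 0.006 0 0 0.72; 0 0.003 0.009 0.005 0 0 0.71; 0 0.003 0.009 0.006 0 0 0.72
0 0.004 0.009 0.005 0 0 0.71
```

View pics/c6.png

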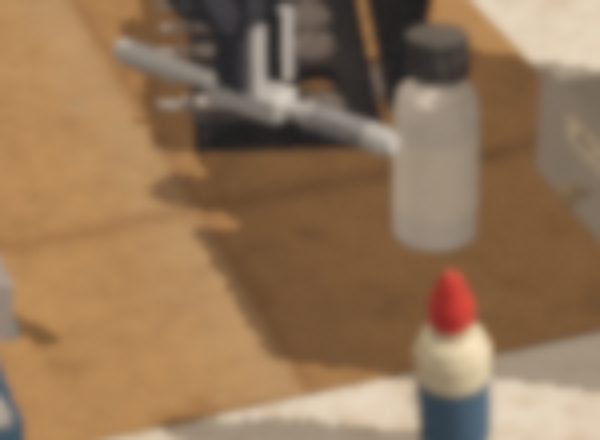

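The crop shows the wrench held level and centred between the fingers at (270,95), with the bottle still upright at (437,150).

>>> {"name": "step_arm", "arguments": {"moves": "0 0.019 0.017 -0.003 0 0 0.6; 0 0.02 0.016 -0.003 0 0 0.6; 0 0.02 0.015 -0.003 0 0 0.6; 0 0.021 0.014 -0.003 0 0 0.6; 0 0.022 0.012 -0.003 0 0 0.6"}}

```text
time_s: 23.12
eef_pos: [0.4842, -0.082, 0.1432]
tool_rot: [[-0.341, 0.94, -0.006], [0.94, 0.341, 0.002], [0.004, -0.005, -1.0]]
ft_force: [1.4, -0.1, -1.6]
finger_gap: 0.148
finger_force: 58.7
```

>>> {"name": "step_arm", "arguments": {"moves": "0 0.023 0.011 -0.003 0 0 0.6; 0 0.023 0.01 -0.004 0 0 0.6; 0 0.024 0.009 -0.003 0 0 0.6; 0 0.024 0.008 -0.004 0 0.01 0.6; 0 0 0.01 0.006 0 0 0.71"}}

```text
time_s: 23.75
eef_pos: [0.5056, 0.0207, 0.1517]
tool_rot: [[-0.078, 0.997, -0.005], [0.997, 0.078, 0.003], [0.003, -0.005, -1.0]]
ft_force: [0.1, -0.3, -0.4]
finger_gap: 0.148
finger_force: 58.7
```

>>> {"name": "step_arm", "arguments": {"moves": "0 0.001 0.009 0.006 0 0 0.72; 0 0.001 0.008 0.006 0 0 0.71; 0 0.002 0.007 0.006 0 0 0.72; 0 0.003 0.007 0.005 0 0 0.71; 0 0.003 0.007 0.006 0 0 0.72"}}

```text
time_s: 24.38
eef_pos: [0.5442, 0.0278, 0.1218]
tool_rot: [[0.234, 0.972, -0.006], [0.972, -0.234, 0.002], [0.001, -0.007, -1.0]]
ft_force: [-0.4, 0.4, -0.8]
finger_gap: 0.146
finger_force: 58.7
```

>>> {"name": "step_arm", "arguments": {"moves": "0 0.004 0.007 0.005 0 0 0.6; 0 0 0 0.03 0 0 0; 0 0 0 0.03 0 0 0; 0 0 0 0 0 0 0"}}

```text
time_s: 24.88
eef_pos: [0.5492, 0.0303, 0.0552]
tool_rot: [[0.283, 0.959, -0.011], [0.959, -0.283, 0.003], [-0.0, -0.011, -1.0]]
ft_force: [-0.4, -0.9, -0.6]
finger_gap: 0.144
finger_force: 58.8
```

Run:
```python
from h import *
s=ctrl.read_state(); d=cm(np.eye(3)).T@np.r_[s['eef_pos'][:2]-CASE,s['eef_pos'][2]]; print(s['eef_pos'],d.round(4),s['joints'].round(2),s['tool_rot'][:,0])
```

```text
[0.5492229  0.03025798 0.05523879] [-0.0148 -0.0022  0.0552] [-0.08  0.51 -0.4   0.66  0.    1.78] [ 2.82964829e-01  9.59130181e-01 -4.49096402e-04]
```

>>> {"name": "step_arm", "arguments": {"moves": "0 0 0.005 0.018 0 0 0; 0 0 0 0.011 0 0 0; 0 0 0 0 0 0 0"}}

```text
time_s: 25.25
eef_pos: [0.5569, 0.0287, 0.0288]
tool_rot: [[0.283, 0.959, -0.005], [0.959, -0.283, 0.002], [0.001, -0.005, -1.0]]
ft_force: [-1.1, -0.2, -0.5]
finger_gap: 0.146
finger_force: 58.8
```

>>> {"name": "step_arm", "arguments": {"moves": "0 0 0 0.003 0 0 0; 0 0 0 0 0 0 0"}}

```text
time_s: 25.5
eef_pos: [0.5578, 0.0287, 0.0269]
tool_rot: [[0.283, 0.959, -0.002], [0.959, -0.283, 0.002], [0.001, -0.003, -1.0]]
ft_force: [-0.3, -0.4, -1.1]
finger_gap: 0.144
finger_force: 58.8
```

>>> {"name": "step_arm", "arguments": {"moves": "0 0 0 0.003 0 0 0; 0 0 0 0 0 0 0"}}

```text
time_s: 25.75
eef_pos: [0.5575, 0.0287, 0.0235]
tool_rot: [[0.283, 0.959, -0.003], [0.959, -0.283, 0.002], [0.001, -0.004, -1.0]]
ft_force: [0.0, -0.2, -1.1]
finger_gap: 0.145
finger_force: 58.8
```

>>> {"name": "step_arm", "arguments": {"moves": "0 0 0 0.002 0 0 0; 0 0 0 0 0 0 0"}}

```text
time_s: 26.0
eef_pos: [0.5578, 0.0287, 0.0223]
tool_rot: [[0.283, 0.959, -0.002], [0.959, -0.283, 0.002], [0.001, -0.003, -1.0]]
ft_force: [-2.7, 0.3, 6.2]
finger_gap: 0.144
finger_force: 60.1
```

>>> {"name": "step_arm", "arguments": {"moves": "0.04 0 0 -0.001 0 0 0; 0.04 0 0 0 0 0 0; 0.04 0 0 0 0 0 0; 0.04 0 0 -0.02 0 0 0; 0.04 0 0 -0.04 0 0 0"}}

```text
time_s: 26.62
eef_pos: [0.556, 0.0287, 0.0815]
tool_rot: [[0.283, 0.959, -0.007], [0.959, -0.283, 0.003], [0.0, -0.008, -1.0]]
ft_force: [0.4, 0.3, 1.3]
finger_gap: 0.468
finger_force: 0.0
```

>>> {"name": "step_arm", "arguments": {"moves": "0.04 0 0 -0.05 0 0 0; 0 0 0 -0.05 0 0 0; 0 0 0 -0.02 0 0 0; 0 0 0 0 0 0 0"}}

```text
time_s: 27.12
eef_pos: [0.5593, 0.0282, 0.2042]
tool_rot: [[0.283, 0.959, 0.001], [0.959, -0.283, 0.002], [0.002, 0.0, -1.0]]
ft_force: [0.3, 0.2, 0.8]
finger_gap: 0.001
finger_force: 0.0
```

Run:
```python
from h import *
np.set_printoptions(precision=3,suppress=True)
p,W=snap('side','s7'); q,V=snap('top','t7'); s=ctrl.read_state(); R=down(73.5)
cv2.imwrite('pics/c7.png',np.hstack([cv2.resize(p[190:310,300:420,::-1],(400,400)),cv2.resize(q[170:290,240:360,::-1],(400,400))]))
plan([(cw(.14,.03,.20),R,0,5),(cw(.14,.03,.10),R,0,3)])
i=(np.hypot(V[...,0]-cw(.14,.03)[0],V[...,1]-cw(.14,.03)[1])<.05); print('behind',np.nanmax(V[i][:,2]))
```

```text
0 0.006 0.029 0 -0.01 0 0; 0 0.006 0.029 0 -0.01 0 0; 0 0.006 0.03 0 -0.01 0 0; 0 0.006 0.029 0.001 -0.01 -0.01 0.01; 0 0.006 0.03 0 -0.01 0 0
0 0 0 0.033 0 0 0; 0 0 0 0.034 0 0 0; 0 0 0 0.033 0 0 0
behind 0.008659386023572512
```

View pics/c7.png

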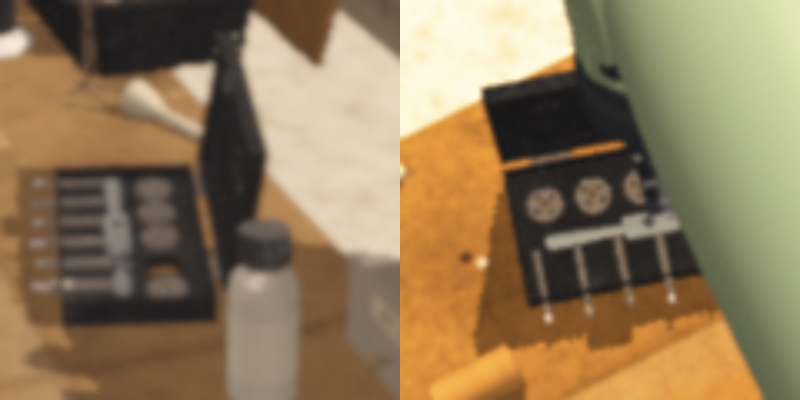

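Both halves show the wrench lying lengthwise in the tray, at (118,235) in the side view and about (610,237) in the top view, inside the rim. Now I go behind the lid.

>>> {"name": "step_arm", "arguments": {"moves": "0 0.006 0.029 0 0 0 0; 0 0.006 0.029 0 0 0 0; 0 0.006 0.03 0 0 0 0; 0 0.006 0.029 0.001 0 0 0; 0 0.006 0.03 0 0 0 0"}}

```text
time_s: 27.85
eef_pos: [0.7074, 0.0155, 0.1982]
tool_rot: [[0.283, 0.959, -0.007], [0.959, -0.283, 0.003], [0.0, -0.007, -1.0]]
ft_force: [0.4, 0.8, -0.6]
finger_gap: -0.002
finger_force: 0.0
```

>>> {"name": "step_arm", "arguments": {"moves": "0 0 0 0.033 0 0 0; 0 0 0 0.034 0 0 0; 0 0 0 0.033 0 0 0; 0 0 0 0 0 0 0"}}

```text
time_s: 28.35
eef_pos: [0.7034, 0.016, 0.0956]
tool_rot: [[0.283, 0.959, -0.013], [0.959, -0.283, 0.003], [-0.001, -0.013, -1.0]]
ft_force: [-0.8, 0.3, 0.3]
finger_gap: 0.002
finger_force: 0.0
```

>>> {"name": "step_arm", "arguments": {"moves": "0 0 -0.012 0 0 0 0; 0 0 -0.012 0 0 0 0; 0 0 -0.012 0 0 0 0; 0 0 -0.012 0 0 0 0; 0 0 -0.01 0 0 0 0"}}

```text
time_s: 28.98
eef_pos: [0.6521, 0.0322, 0.1023]
tool_rot: [[0.283, 0.959, -0.001], [0.959, -0.283, 0.002], [0.002, -0.001, -1.0]]
ft_force: [0.7, 0.7, 1.1]
finger_gap: -0.003
finger_force: 0.7
```

>>> {"name": "step_arm", "arguments": {"moves": "0 0 -0.01 0 0 0 0; 0 0 -0.01 0 0 0 0; 0 0 -0.01 0 0 0 0; 0 0 -0.01 0 0 0 0; 0 0 -0.008 0 0 0 0"}}

```text
time_s: 29.6
eef_pos: [0.6047, 0.0459, 0.1013]
tool_rot: [[0.283, 0.959, -0.004], [0.959, -0.283, 0.002], [0.001, -0.004, -1.0]]
ft_force: [0.8, 0.2, -0.8]
finger_gap: -0.0
finger_force: 0.3
```

Run:
```python
from h import *
np.set_printoptions(precision=3,suppress=True)
p,W=snap('side','s8')
s=ctrl.read_state(); A=cm(np.eye(3)); print((A.T@(s['eef_pos']-np.r_[CASE,0])).round(3))
d=(W-np.r_[CASE,0])@A
for y in(-.07,-.04,.07):
    m=(abs(d[...,1]-y)<.012)&(d[...,0]>-.06)&(d[...,0]<.12)&(d[...,2]>.03)&(d[...,2]<.14)&(p.max(-1)<75)
    a=d[m]; print(y,len(a)); 
    if len(a): k=a[a[:,2].argsort()]; print(k[::max(1,len(k)//6)][:,[0,2]].tolist())
```

```text
[0.033 0.029 0.101]
-0.07 79
[[0.06291144169008824, 0.030921606047298468], [0.05255061286458648, 0.049746197729685575], [0.04449009999126337, 0.06535003769229444], [0.03503770602244342, 0.08151421530858309], [0.009362995237048248, 0.11262060083561652], [0.015766255630035312, 0.11444065336877948], [0.01673789575229006, 0.11759876070220421]]
-0.04 54
[[0.058506697082020775, 0.03742601856820649], [0.0519607327581029, 0.05167716077934544], [0.04467246025765865, 0.06414397603592445], [0.02251585752101584, 0.10450946757681595], [0.017814588618228645, 0.11320254382656358], [0.01738881139896962, 0.11444089602443769]]
0.07 30
[[0.03750725472418918, 0.07328814183020615], [0.004072743650492705, 0.11020107280085217], [0.007661908339938178, 0.11190060139000224], [0.010083377303654543, 0.11274414297202535], [0.01238250288112537, 0.1147965961490362], [0.016776012814980153, 0.11561189568719463]]
```

>>> {"name": "step_arm", "arguments": {"moves": "0 0 -0.007 0.005 0 0 0; 0 0 -0.007 0.005 0 0 0; 0 0 -0.007 0.006 0 0 0; 0 0 -0.005 0.006 0 0 0; 0 0 0 0 0 0 0"}}

```text
time_s: 30.28
eef_pos: [0.5794, 0.0533, 0.0787]
tool_rot: [[0.283, 0.959, -0.005], [0.959, -0.283, 0.002], [0.001, -0.005, -1.0]]
ft_force: [0.1, -0.4, -0.4]
finger_gap: -0.0
finger_force: 0.0
```

```bash
cat > lid.py <<'E'
from h import *
np.set_printoptions(precision=3,suppress=True)
p,W=snap('side','lid')
s=ctrl.read_state(); A=cm(np.eye(3)); print((A.T@(s['eef_pos']-np.r_[CASE,0])).round(3),s['ft_force'])
d=(W-np.r_[CASE,0])@A
for y in(-.07,-.03,.07):
    m=(abs(d[...,1]-y)<.012)&(d[...,0]>-.06)&(d[...,0]<.08)&(d[...,2]>.02)&(d[...,2]<.14)&(p.max(-1)<75)
    a=d[m]; k=a[a[:,0].argsort()]; print(y,len(a),k[::max(1,len(k)//6)][:,[0,2]].round(3).tolist())
E
python3 lid.py
```

```text
[0.008 0.029 0.079] [ 0.346  0.634 -0.102]
-0.07 129 [[-0.045, 0.022], [-0.021, 0.09], [0.022, 0.062], [0.03, 0.056], [0.038, 0.049], [0.047, 0.042], [0.056, 0.037]]
-0.03 64 [[-0.027, 0.083], [-0.024, 0.087], [-0.02, 0.091], [0.035, 0.05], [0.042, 0.046], [0.049, 0.039], [0.054, 0.038]]
0.07 30 [[-0.026, 0.087], [-0.024, 0.09], [-0.02, 0.089], [-0.015, 0.086], [0.021, 0.06], [0.024, 0.056]]
```

>>> {"name": "step_arm", "arguments": {"moves": "0 0 0 -0.03 0 0 0; 0 0 -0.012 -0.005 0 0 0; 0 0 -0.015 0 0 0 0; 0 0 0 0.01 0 0 0; 0 0 0 0.01 0 0 0"}}

```text
time_s: 30.95
eef_pos: [0.5548, 0.0607, 0.0937]
tool_rot: [[0.283, 0.959, -0.003], [0.959, -0.283, 0.002], [0.001, -0.003, -1.0]]
ft_force: [-0.6, -0.8, 0.4]
finger_gap: -0.001
finger_force: 0.0
```

```bash
python3 lid.py
```

```text
[-0.019  0.028  0.092] [-1.144  0.626 -0.902]
-0.07 128 [[-0.045, 0.021], [-0.023, 0.087], [0.02, 0.06], [0.029, 0.055], [0.038, 0.047], [0.047, 0.043], [0.056, 0.036]]
-0.03 60 [[-0.031, 0.078], [-0.027, 0.083], [-0.022, 0.086], [0.037, 0.047], [0.043, 0.042], [0.049, 0.039]]
0.07 29 [[-0.006, 0.074], [0.003, 0.068], [0.006, 0.068], [0.01, 0.063], [0.014, 0.06], [0.017, 0.058], [0.022, 0.055], [0.026, 0.054]]
```

>>> {"name": "step_arm", "arguments": {"moves": "0 0 0 0.009 0 0 0; 0 0 0 0.009 0 0 0; 0 0 0 0.009 0 0 0; 0 0 0 0.009 0 0 0; 0 0 0 0.007 0 0 0"}}

```text
time_s: 31.62
eef_pos: [0.5544, 0.0608, 0.0509]
tool_rot: [[0.283, 0.959, -0.003], [0.959, -0.283, 0.002], [0.001, -0.004, -1.0]]
ft_force: [-0.3, 0.3, -0.4]
finger_gap: 0.0
finger_force: 0.0
```

>>> {"name": "step_arm", "arguments": {"moves": "0 0 0 0.005 0 0 0; 0 0 0 0.004 0 0 0; 0 0 0 0.002 0 0 0; 0 0 0 0 0 0 0"}}

```text
time_s: 32.12
eef_pos: [0.5546, 0.0608, 0.0406]
tool_rot: [[0.283, 0.959, -0.003], [0.959, -0.283, 0.002], [0.001, -0.004, -1.0]]
ft_force: [-0.0, 0.7, -0.7]
finger_gap: 0.0
finger_force: 0.0
```

```bash
python3 lid.py
```

```text
[-0.018  0.029  0.041] [ 0.412 -0.123 -0.027]
-0.07 208 [[-0.043, 0.037], [-0.016, 0.034], [-0.003, 0.039], [0.011, 0.036], [0.023, 0.037], [0.035, 0.036], [0.049, 0.036]]
-0.03 151 [[-0.047, 0.034], [-0.032, 0.036], [-0.01, 0.036], [0.01, 0.036], [0.023, 0.036], [0.036, 0.034], [0.047, 0.036]]
0.07 80 [[-0.034, 0.035], [-0.001, 0.036], [0.005, 0.037], [0.012, 0.035], [0.019, 0.037], [0.028, 0.036], [0.035, 0.034]]
```

>>> {"name": "step_arm", "arguments": {"moves": "0 0 0 0.003 0 0 0; 0 0 0 0.003 0 0 0; 0 0 0 0 0 0 0"}}

```text
time_s: 32.55
eef_pos: [0.5549, 0.0609, 0.036]
tool_rot: [[0.283, 0.959, -0.002], [0.959, -0.283, 0.002], [0.001, -0.003, -1.0]]
ft_force: [-2.9, -0.3, 12.4]
finger_gap: -0.001
finger_force: 5.9
```

>>> {"name": "step_arm", "arguments": {"moves": "0 0 0 -0.02 0 0 0; 0 0 0 -0.04 0 0 0; 0 0 0 -0.04 0 0 0; 0 0 0 0 0 0 0; 0 0 0 0 0 0 0"}}

```text
time_s: 33.17
eef_pos: [0.5545, 0.0606, 0.1341]
tool_rot: [[0.283, 0.959, -0.004], [0.959, -0.283, 0.002], [0.001, -0.004, -1.0]]
ft_force: [1.0, -0.1, -0.8]
finger_gap: -0.003
finger_force: 0.0
```

```bash
python3 lid.py
python3 - <<'E'
import cv2; p=cv2.imread('pics/lid.png'); cv2.imwrite('pics/c9.png',cv2.resize(p[170:400,220:440],(572,598)))
E
```

```text
[-0.019  0.028  0.134] [-0.016 -0.165 -0.272]
-0.07 201 [[-0.043, 0.035], [-0.015, 0.034], [-0.001, 0.035], [0.012, 0.035], [0.025, 0.036], [0.037, 0.035], [0.049, 0.037]]
-0.03 156 [[-0.047, 0.035], [-0.032, 0.035], [-0.012, 0.036], [0.009, 0.036], [0.024, 0.036], [0.036, 0.036]]
0.07 116 [[-0.027, 0.033], [-0.016, 0.035], [-0.006, 0.034], [0.003, 0.037], [0.015, 0.036], [0.027, 0.036], [0.038, 0.036]]
```

View pics/c9.png

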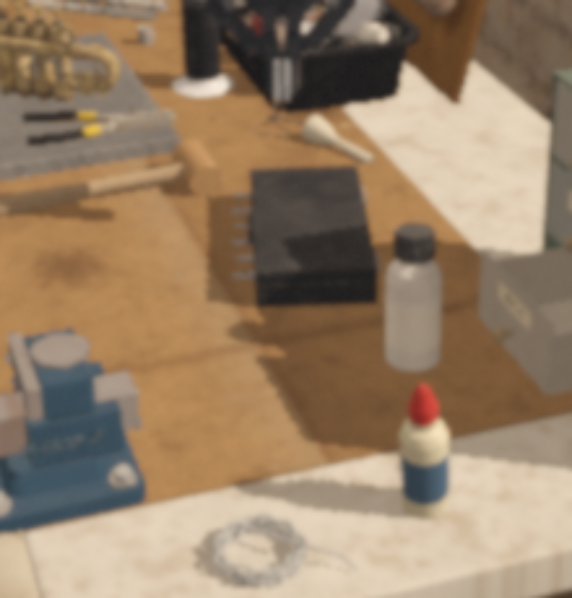

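The case is shut flat at (312,235), the bottle is upright at (413,300) and the mallet lies flat at (120,185). The oil bottle at (425,450) and the mouthpiece at (335,137) have not moved.

```bash
python3 -c "
from rig import ctrl
print(ctrl.finish_job())"
```

```text
the job is handed in; nothing more can be done
None
```

The job is handed in, but the hand-in gave no verdict: the tap wrench is in the case with the lid gently shut, the mallet lies flat and the white bottle stands upright clear of it, and the oil bottle and mouthpiece were left where they were.

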